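# Hold a mould block in the corner of the marking fixture

### The arm

A 6-joint arm with a two-finger parallel gripper is mounted at the origin on the work surface. World frame = base frame: x ahead of the robot, y to its left, z up, the work surface at z = 0. Lengths are in mm, angles in rad, forces in N, time in s.
With the tool pointing down it reaches from about 225 to 875 mm from the base axis. Payload 3.4 kg.
Tool frame: the origin (TCP) lies at the very end of the fingers, on their centre line; the grasp point (between the pads) lies 19 mm behind it; z points along the fingers, y is the line along which they close (so a half turn about z gives the same grasp; the last joint's range is limited). The gripper opens to 85 mm and grips with 20 to 120 N. Pads are 22 mm wide; open, the fingers measure 114 mm over their backs; the gripper's body (76 mm by 85 mm) begins 54 mm behind the grasp point. The pads swing forward as they close: fully open they stand 13 mm farther back than shut.
Start: joints at [0.983, 0.276, 1.505, -0, 1.361, -0.121], TCP at [258.789, 513.508, 231.328] pointing down, gripper open.
Joint ranges: [-2.89, 2.89], [-0.75, 2.08], [0.22, 2.7], [-1.18, 4.32], [0.11, 2.71], [-2.7, 2.7]. Speed limits (rad/s): [2.57, 2.57, 3.14, 3.14, 3.14, 3.14].

### API

Orientations are given as a unit quaternion [w, x, y, z].
In Python, from plant import manip gives the robot as it stands. The module is installed in compiled form; this text tells all that it offers. Calls block until the motion is done:
- manip.reach(position, orientation): joint-space move of the TCP to a pose.
- manip.line_to(position, feed=150, attitude=None): straight line of the TCP; attitude=None keeps the orientation; feed is the mean speed in mm/s.
- manip.goto_joints(angles): joint-space move.
- manip.move_gripper(opening, grip_force=None): opening from 0.0 (shut) to 1.0 (fully open); grip_force is the grip in N (None keeps the last); returns when the fingers have stopped.
- manip.dwell(seconds).
- manip.ik(position, orientation): joint angles nearest the present ones, or None.
- manip.sense(): the state.
- manip.read_camera(name): name is "side" or "top" or "wrist"; returns a dict with "image" (480x640x3 uint8, blue, green, red), "camera_matrix" (3x3 intrinsics, pixels), "dist" ([k1, k2, p1, p2, k3] as OpenCV has them; the pictures are not rectified), "origin" and "attitude" of the camera in the world; the wrist camera has in their place "T_tool_cam" (4x4, takes a point from camera to tool coordinates, whose origin is the TCP and whose axes are the flange's). Camera axes: x right, y down, z forward; pixel columns grow to the right and rows downward; lengths in mm; the calibration is good to about 2 mm. A picture is of the moment at which its call begins: read the wrist's pose just before it. There is no depth.
A pose or a line that the arm cannot do raises manip.MotionError and nothing moves.
- manip.close_job(): hands the job in; it is judged then, once.
The state is a dict: "t": time; "joint_positions": joint angles; "qd": joint speeds; "effort": joint torques, N m; "ee_pos": TCP position; "orientation": TCP orientation; "wrist_force": force on the tool from outside, world axes, zero at the start; "wrist_torque": the same for the moment, N m; "gripper_width": opening from 0.0 (shut) to 1.0 (fully open); "finger_force": force on a finger pad.
Only numpy, scipy, OpenCV 4.12 (cv2) and the standard library are available. Lean on these libraries where they do the work, as an engineer would, in place of code of your own. Each camera call takes 0.05 s, during which the arm holds its last target. There are 200 camera calls.

### The job

Set the block up for laser marking: first lay the drilled steel parallel on the fixture plate, standing on its narrow edge, flush along the long fence with one end close to the end stop, and let go of it. Then put the aluminium mould block on the plate with its longer side along the parallel and press it firmly into the corner, so that it bears on the parallel and on the end stop at the same time, flat on the plate. Finish while still holding and pressing it there; do not let go at the end, and leave everything else on the bench where it is.

Things in the scene. Friction and masses are not known exactly. Their poses are not given: they have to be found in the camera images.
- fixture: Fixed marking fixture: dark steel plate 170 x 210 mm (its x, y), 10 mm thick, with two aluminium fences forming a square inside corner: the long fence on its +x side, the end stop on its +y side. Origin: centre of the plate's underside, on the table; z up. It does not move when pushed. Its place and yaw change from run to run.
- long_fence: The fixture's long fence: low aluminium strip along the fixture's y, 14 mm thick, 200 mm long, only 8 mm high above the plate. Origin: centre of its underside, on the plate; axes as the fixture's.
- end_stop: The fixture's end stop: aluminium bar along the fixture's x, 14 mm thick, 135 mm long, 18 mm high above the plate. Origin: centre of its underside, on the plate; axes as the fixture's.
- corner (a point): Inside corner where the inner faces of the two fences meet, at the plate's top face, 10 mm above the table; (62, 82, 10) mm from the fixture's origin. Axes as the fixture's: +x goes square into the long fence, +y square into the end stop, so the plate's free space is at negative x and y. The long fence's inner face is x = 0, the end stop's y = 0.
- parallel_center (a point): Centre of the steel parallel, a loose bare steel bar with drilled holes on its wide sides: 14 mm thick (its x), 120 mm long (its y), 28 mm high (its z), about 0.36 kg, standing on its 14 mm edge. Taller than the long fence: grip it across the 14 mm, above fence height. Close to the end stop means a gap of under 25 mm (nought is fine).
- parallel: The same steel parallel; origin at the centre of its underside, same axes.
- block_center (a point): Centre of the loose aluminium mould block: 40 mm (its x) by 54 mm (its y), 48 mm high (its z), about 0.28 kg, dark ring mark on its top. It stands upright, this point 24 mm above its underside; either end may face the end stop. Gripped across its 54 mm, high enough, the fingers pass above it. Rubbing on plate and one fence takes up part of a push at the other.
- block: The same mould block; origin at the centre of its underside, same axes.
- hammer: Bystander: hand hammer 200 mm long lying on the table; origin on its underside. Leave it.
- doming: Bystander: dark steel doming cube, 45 mm, with round hollows on top; origin at the centre of its underside. Leave it.
- flux: Bystander: small jar with a black cap, 50 mm across, 70 mm high; origin at the centre of its underside. Leave it.
- dish: Bystander: white ceramic dish, 70 mm across, 30 mm high; origin at the centre of its underside. Leave it.
- ring_clamp: Bystander: standing wooden ring clamp, 32 mm across, 85 mm high; origin at the centre of its underside. Leave it.
- caliper: Bystander: flat steel caliper 150 mm long, 10 mm high, jaws to its +x; origin at the middle of its beam's underside. Leave it.
- tweezer_pot: Bystander: brass pot 50 mm across, 70 mm high, with tweezers standing up to 120 mm; origin at the centre of its underside. Leave it.
Things that resemble listed ones, but are neither listed nor needed, are in the scene too. Leave any orange or purple look-alike of the parallel alone.

How it is judged (in metres and radians):
On the way:
1. the parallel lies flush along the long fence, one end close to the end stop, and has been let go, before the block is brought on to the plate's corner (x of parallel_center in the frame of corner between -0.0092 and -0.004 m and y of parallel_center in the frame of corner between -0.09 and -0.055 m and z of parallel_center in the frame of corner between 0.01 and 0.018 m and angle between the y axis of parallel_center and the y axis of corner, either way round below 0.035 rad and angle between the z axis of parallel_center and the z axis of corner, either way round below 0.06 rad and contact force between the fingers and parallel below 0.1 N and horizontal distance between block_center and corner above 0.09 m), for 0.2 s.
At the end, for the whole second after the job is handed in: Parallel flush on the long fence (gap under 2 mm, 2 deg), end within 30 mm of the end stop; block flat on the plate, within 2 mm of parallel and end stop, square to 2 deg; fingers on the block, over 1 N between block and parallel, block and end stop, parallel and long fence (x of parallel_center in the frame of corner between -0.0092 and -0.004 m and y of parallel_center in the frame of corner between -0.09 and -0.055 m and z of parallel_center in the frame of corner between 0.01 and 0.018 m and angle between the y axis of parallel_center and the y axis of corner, either way round below 0.035 rad and angle between the z axis of each of parallel_center, block_center and the z axis of corner, either way round below 0.06 rad and x of block_center in the frame of corner between -0.0365 and -0.031 m and y of block_center in the frame of corner between -0.0292 and -0.024 m and z of block_center in the frame of corner between 0.02 and 0.028 m and angle between the y axis of block_center and the y axis of corner, either way round below 0.04 rad and contact force between block and end_stop above 1 N and contact force between block and parallel above 1 N and contact force between parallel and long_fence above 1 N and contact force between the fingers and block above 1 N and linear speed of block below 0.02 m/s); the arm keeps its last pose, push and grip.
It fails at once if a bystander is moved by more than 30 mm (distance of any of hammer, doming, flux, dish, ring_clamp, caliper, tweezer_pot from where it was at the start of the episode above 0.03 m).
It also fails if it takes over 72 s, if anything falls off the work surface, if the arm or the gripper's body presses on something with over 40 N, if the wrist force passes 120 N, or if a joint passes its speed limit or range.

## Working session

There is one attempt and no reset: what is moved stays moved. The work goes in short steps, each a Python script; the robot and the scene stay as the last script left them, time stands still between calls to the robot, and variables do not carry over. Pictures are saved under pics/ and viewed, at most 12 in all, crops included, and the job is handed in when it is done.

```bash
mkdir -p pics
cat > h.py <<'E'
import numpy as np, cv2, pickle
from scipy.spatial.transform import Rotation as R
from plant import manip
def rot(q): return R.from_quat([q[1],q[2],q[3],q[0]]).as_matrix()
def snap(name,fn):
    s=manip.sense(); c=manip.read_camera(name)
    if 'T_tool_cam' in c:
        T=np.eye(4);T[:3,:3]=rot(s['orientation']);T[:3,3]=s['ee_pos'];T=T@np.array(c['T_tool_cam'])
    else:
        T=np.eye(4);a=np.array(c['attitude']);T[:3,:3]=rot(a) if a.size==4 else a;T[:3,3]=c['origin']
    c['T']=T; pickle.dump(c,open('pics/%s.pkl'%fn,'wb')); cv2.imwrite('pics/%s.png'%fn,c['image']); return c
def load(fn): return pickle.load(open('pics/%s.pkl'%fn,'rb'))
def px2w(c,uv,z):
    uv=np.array(uv,float).reshape(-1,1,2)
    n=cv2.undistortPoints(uv,np.array(c['camera_matrix'],float),np.array(c['dist'],float)).reshape(-1,2)
    d=np.c_[n,np.ones(len(n))]@c['T'][:3,:3].T; o=c['T'][:3,3]
    return o+d*((np.broadcast_to(z,len(n))-o[2])/d[:,2])[:,None]
def w2px(c,P):
    Ti=np.linalg.inv(c['T']); return cv2.projectPoints(np.array(P,float).reshape(-1,3),cv2.Rodrigues(Ti[:3,:3])[0],Ti[:3,3],np.array(c['camera_matrix'],float),np.array(c['dist'],float))[0].reshape(-1,2)
def down(yaw):
    # tool z down, tool y axis at world angle yaw (mod pi)
    y=np.array([np.cos(yaw),np.sin(yaw),0]);z=np.array([0,0,-1.]);x=np.cross(y,z)
    q=R.from_matrix(np.c_[x,y,z]).as_quat(); return [float(v) for v in (q[3],q[0],q[1],q[2])]
E
python3 - <<'E'
from h import *
c=snap('top','top');print(c['T'],c['camera_matrix']);c=snap('side','side');print(c['T'])
s=manip.sense();print(s['orientation'],s['t'],s['gripper_width'])
E
```

```text
[[ 2.73934013e-02 -9.86642764e-01  1.60579131e-01  3.00551239e+02]
 [-9.99530994e-01 -2.92349570e-02 -9.11640942e-03  5.51077121e+01]
 [ 1.36891634e-02 -1.60254089e-01 -9.86980868e-01  1.55294982e+03]
 [ 0.00000000e+00  0.00000000e+00  0.00000000e+00  1.00000000e+00]] [[548.39247118   0.         325.17833966]
 [  0.         548.39247118 235.39435371]
 [  0.           0.           1.        ]]
[[ 8.90829077e-01 -3.45257172e-01  2.95332087e-01  2.51162672e+02]
 [-4.54098967e-01 -6.55485462e-01  6.03434286e-01 -5.25867358e+02]
 [-1.47541254e-02 -6.71666804e-01 -7.40706434e-01  7.56684041e+02]
 [ 0.00000000e+00  0.00000000e+00  0.00000000e+00  1.00000000e+00]]
[-2.86364503e-04  2.31268968e-01  9.72889516e-01 -7.56466167e-04] 0.1 1.0027318373047904
```

View pics/top.png

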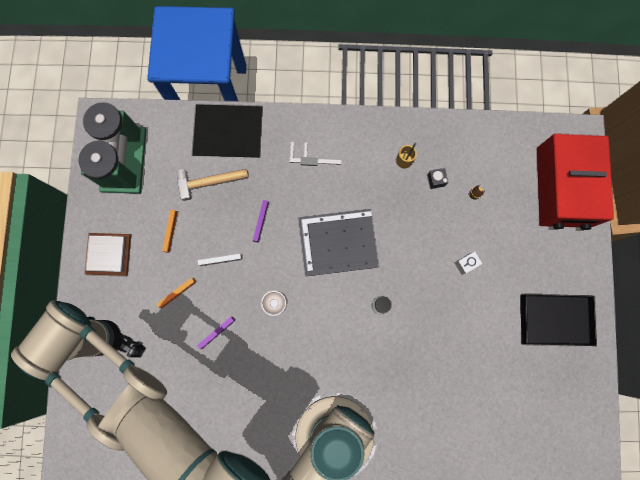

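View pics/side.png

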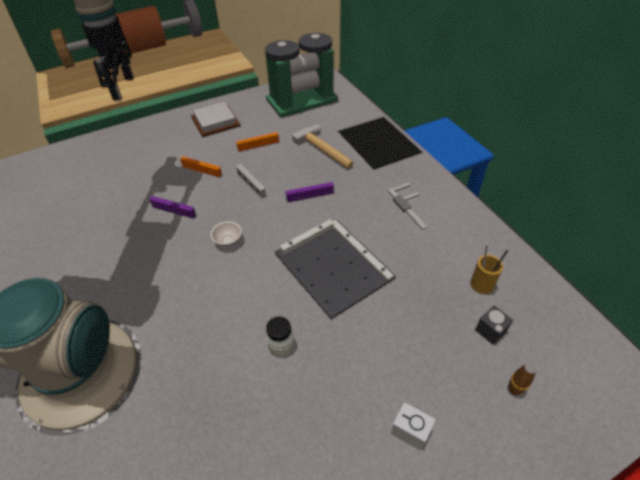

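The top view shows the steel parallel at about (220,260), the block with its ring mark at (469,262), and the fixture at about (340,242). The long fence is on the fixture's upper edge and the end stop on its left. Next I'll take close wrist views of all three.

Run:
```python
from h import *
c=load('top')
P=px2w(c,[(199,263),(241,257),(220,260),(469,262),(340,242),(303,217),(371,211)],[28,28,28,48,10,28,18]);print(P.round(1))
w=manip.read_camera('wrist');print(np.array(w['T_tool_cam']).round(3),w['camera_matrix'][0][0])
T=np.array(w['T_tool_cam'])
par,blk,fix=P[2],P[3],P[4]
def look(p,yaw,z,fn):
    # put camera axis roughly over p
    q=down(yaw); Rm=rot(q)
    ax=T[:3,3]; d=T[:3,2]
    # point on optical axis at world height p[2]
    o=Rm@ax+[0,0,z]; v=Rm@d; o=o+v*((p[2]-o[2])/v[2])
    pos=[float(p[0]-o[0]),float(p[1]-o[1]),z]
    for yy in (yaw,):
        print(fn,pos,manip.ik(pos,q))
    return pos,q
for n,p,z in(('p',par,230),('f',fix,330),('b',blk,230)):
    for yaw in (0,np.pi/2,np.pi,-np.pi/2): print(yaw);look(p,yaw,z,n)
```

```text
[[ 460.1  391.4   28. ]
 [ 480.5  274.8   28. ]
 [ 470.3  333.1   28. ]
 [ 482.3 -360.6   48. ]
 [ 533.8   -1.8   10. ]
 [ 599.5  105.2   28. ]
 [ 624.9  -88.2   18. ]]
[[-1.0000e-03 -9.6100e-01 -2.7600e-01  6.9307e+01]
 [ 1.0000e+00 -1.0000e-03 -1.0000e-03  5.6500e-01]
 [ 1.0000e-03 -2.7600e-01  9.6100e-01 -1.4398e+02]
 [ 0.0000e+00  0.0000e+00  0.0000e+00  1.0000e+00]] 431.13109534431624
0
p [469.9726005746284, 363.0956632661336, 230] [ 5.40678994e-01  3.05083102e-01  1.46587802e+00 -4.44089210e-16
  1.37063153e+00  5.40678994e-01]
1.5707963267948966
p [440.2700185444309, 332.7923760478847, 230] [ 5.21172987e-01  2.41877351e-01  1.55604016e+00 -4.44089210e-16
  1.34367514e+00 -1.04962334e+00]
3.141592653589793
p [470.5733057626798, 303.0897940176872, 230] [ 4.47899428e-01  2.53671889e-01  1.53965802e+00 -4.44089210e-16
  1.34826275e+00 -2.69369323e+00]
-1.5707963267948966
p [500.2758877928773, 333.39308123593617, 230] [ 4.72134689e-01  3.16079113e-01  1.44960571e+00 -4.44089210e-16
  1.37590783e+00  2.04293102e+00]
0
f [533.583383692359, 62.03480873179891, 330] [-1.38147954e-02  1.
[... 421 characters left out ...]
25645e+00 -4.44089210e-16
  1.59936947e+00  1.45169096e+00]
0
b [482.0169780707565, -336.326739538501, 230] [-7.27565952e-01  2.95831478e-01  1.47943603e+00 -4.44089210e-16
  1.36632514e+00 -7.27565952e-01]
1.5707963267948966
b [458.0704931668926, -360.9044824577871, 230] [-7.86595368e-01  2.88919778e-01  1.48948515e+00 -4.44089210e-16
  1.36318773e+00 -2.35739169e+00]
3.141592653589793
b [482.6482360861787, -384.850967361651, 230] [-7.85800654e-01  3.40435040e-01  1.41295902e+00 -4.44089210e-16
  1.38819859e+00  2.35579200e+00]
-1.5707963267948966
b [506.5947209900426, -360.2732244423649, 230] [-7.30054630e-01  3.47010930e-01  1.40292365e+00 -4.44089210e-16
  1.39165807e+00  8.40741697e-01]
```

```bash
cat >> h.py <<'E'
TC=np.array(manip.read_camera('wrist')['T_tool_cam']) if 0 else None
def look(p,yaw,z,fn):
    T=np.array(manip.read_camera('wrist')['T_tool_cam']); q=down(yaw); Rm=rot(q)
    o=Rm@T[:3,3]+[0,0,z]; v=Rm@T[:3,2]; o=o+v*((p[2]-o[2])/v[2])
    manip.reach([float(p[0]-o[0]),float(p[1]-o[1]),z],q); return snap('wrist',fn)
E
python3 - <<'E'
from h import *
look([470,333,28],0.17,130,'wp');print(manip.sense()['t'])
look([534,-2,10],0.13+np.pi/2,280,'wf');print(manip.sense()['t'])
a=cv2.imread('pics/wp.png');b=cv2.imread('pics/wf.png')
E
```

```text
1.3833
3.375
```

View pics/wp.png

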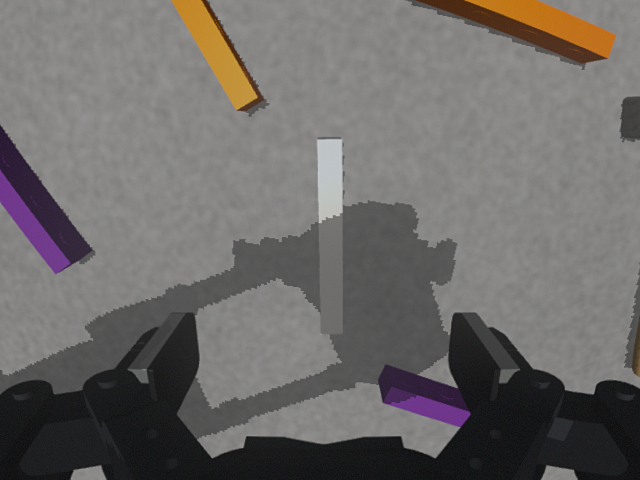

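View pics/wf.png

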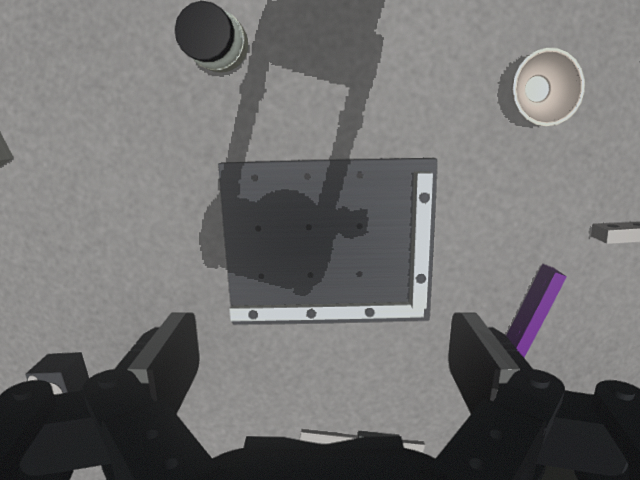

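Wrist view 1 shows the parallel standing on edge, with top corners at (317.5,138), (342.5,138), (343,333) and (320,333.5). View 2 shows the plate at columns 219–437 and rows 158–322, with the end stop on the right and the long fence at the bottom. I'll enlarge the fixture for an accurate pose.

Run:
```python
from h import *
i=cv2.imread('pics/wf.png')
A=cv2.resize(i[150:335,380:445],None,fx=4.5,fy=3.2*1,interpolation=cv2.INTER_CUBIC)[:600]
a=cv2.resize(i[150:215,400:450],None,fx=6,fy=6,interpolation=cv2.INTER_CUBIC) #300x390
b=cv2.resize(i[280:330,400:450],None,fx=6,fy=6,interpolation=cv2.INTER_CUBIC)#300x300
d=cv2.resize(i[290:330,215:265],None,fx=6,fy=6,interpolation=cv2.INTER_CUBIC)
e=cv2.resize(i[150:190,210:260],None,fx=6,fy=6,interpolation=cv2.INTER_CUBIC)
C=np.zeros((600,620,3),np.uint8);C[:300,:300]=a[:300];C[300:600,:300]=b;C[:240,310:610]=e;C[300:540,310:610]=d
cv2.imwrite('pics/crop.png',C)
```

```text
(no output)
```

View pics/crop.png

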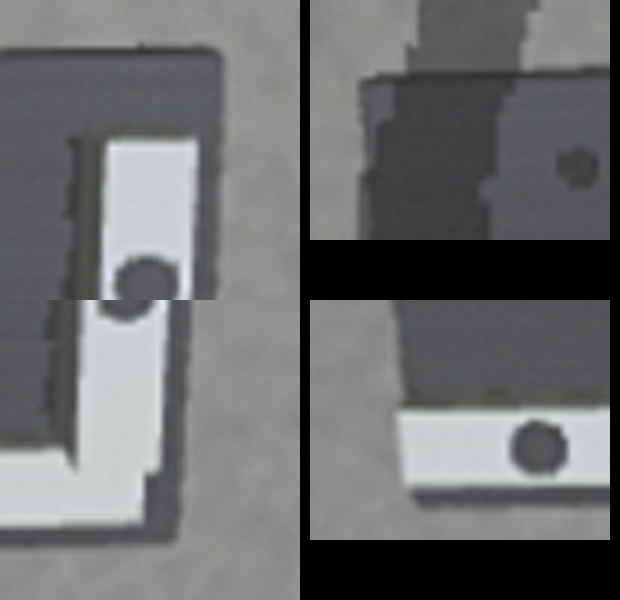

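Run:
```python
from h import *
from scipy.optimize import least_squares
c=load('wf')
# (u,v,z,axis,value)
D=[(417.2,172.6,28,1,82),(412.6,306.2,28,1,82),(432.7,172.6,28,1,96),(426.2,307.9,28,1,96),
(229.1,307.6,18,0,62),(399.6,304.6,18,0,62),(230.5,320.8,18,0,76),(423.5,316.6,18,0,76),
(436.6,158.5,10,1,105),(429.3,319.6,10,1,105),(232.9,323.4,10,0,85),(429.3,319.6,10,0,85),(218,162.9,10,0,-85),(436.6,158.5,10,0,-85),(218,162.9,10,1,-105)]
D=np.array(D);W=px2w(c,D[:,:2],D[:,2])[:,:2]
def res(p):
    a=p[2];X=W-p[:2];L=np.c_[X@[np.cos(a),np.sin(a)],X@[-np.sin(a),np.cos(a)]]
    return L[range(len(L)),D[:,3].astype(int)]-D[:,4]
r=least_squares(res,[534,-2,.13]);print(r.x,r.fun.round(1))
a=r.x[2];ex=np.array([np.cos(a),np.sin(a)]);ey=np.array([-ex[1],ex[0]])
print('corner',r.x[:2]+62*ex+82*ey)
# cross-check in top/side
t=load('top');o=r.x[:2]
pts=np.array([[*(o+62*ex+82*ey),10],[*(o-85*ex-105*ey),10],[*(o+85*ex-105*ey),10]])
print(w2px(t,pts).round(1),w2px(load('side'),pts).round(1))
p=px2w(load('wp'),[(317.5,138),(342.5,138),(343,333),(320,333.5)],28);print(p.round(1),p.mean(0))
d=(p[0]+p[1]-p[2]-p[3])/2;print(np.linalg.norm(d),np.arctan2(d[1],d[0])-np.pi/2,np.linalg.norm(p[0]-p[1]))
```

```text
[5.35994653e+02 4.08683425e+00 1.51586019e-01] [-0.1  0.3  0.4  0.3 -0.2  0.2  0.9  0.5 -0.8 -0.2 -1.2 -0.9  0.1  0.5
  0.1]
corner [584.90118309  94.50890723]
[[306.7 223.4]
 [378.5 266.2]
 [370.3 207.8]] [[332.8 227.4]
 [329.6 316.6]
 [395.1 275.1]]
[[456.4 394.6  28. ]
 [470.2 397.   28. ]
 [492.4 278.5  28. ]
 [478.  275.7  28. ]] [474.2617842  336.42331686  28.        ]
120.73663922444251 0.1823343547605787 13.984076236001231
```

```bash
cat >> h.py <<'E'
A=0.1516; EX=np.array([np.cos(A),np.sin(A),0]);EY=np.array([-EX[1],EX[0],0]);C0=np.array([584.9,94.5,10.])
def cw(x,y,z): return [float(v) for v in C0+x*EX+y*EY+np.array([0,0,z])]
def st():
    s=manip.sense();d=np.array(s['ee_pos'])-C0;f=np.array(s['wrist_force'])
    print('t%.1f'%s['t'],'tcp',np.round([d@EX,d@EY,d[2]],1),'F',np.round([f@EX,f@EY,f[2]],1),'T',np.round(s['wrist_torque'],2),'g%.3f'%s['gripper_width'],np.round(s['finger_force'],1),flush=True)
    return np.array([f@EX,f@EY,f[2]]),np.array([d@EX,d@EY,d[2]])
E
python3 - <<'E'
from h import *
q=down(0.182);x,y=474.3,336.4
manip.reach([x,y,120],q);manip.move_gripper(0.6)
st();manip.line_to([x,y,11],100);st();manip.move_gripper(0,60);st()
manip.line_to([x,y,150],120);st()
manip.reach(cw(-14,-72,100),down(A));st()
snap('wrist','wg');snap('side','sg')
E
```

```text
t5.7 tcp [-72.7 255.7 110.1] F [ 0.1 -0.3 -0.3] T [0.05 0.01 0.  ] g0.601 0.0
t6.9 tcp [-72.2 256.    1.6] F [-0.4  0.2  0.1] T [0.07 0.03 0.04] g0.600 0.0
t7.4 tcp [-72.8 255.9   1.6] F [-2.1  0.   5.2] T [-0.09  0.22 -0.01] g0.148 60.0
t8.7 tcp [-73.4 255.6 139. ] F [-0.3 -0.3 -3.7] T [ 0.02 -0.01 -0.02] g0.146 58.9
t9.9 tcp [-14.  -70.9 100.1] F [ 0.5 -1.1 -3.9] T [ 0.01  0.02 -0.04] g0.145 58.9
```

Run:
```python
from h import *
manip.line_to(cw(-14,-72,18),100);st()
z=18
while z>9.5:
    z-=0.7;manip.line_to(cw(-14,-72,z),20);manip.dwell(.08);f,_=st()
    if f[2]>0: break
x=-14;z+=0.5
while x<1:
    x+=0.8;manip.line_to(cw(x,-72,z),25);manip.dwell(.05);f,_=st()
    if f[0]<-12: break
```

```text
t11.0 tcp [-13.3 -72.1  18.6] F [-0.7 -0.  -2.9] T [-0.04 -0.02  0.01] g0.151 58.9
t11.3 tcp [-13.8 -72.1  17.7] F [-0.1 -0.2 -3.2] T [-0.01 -0.02  0.03] g0.145 58.9
t11.7 tcp [-14.  -72.   16.6] F [ 0.3  0.4 -3.7] T [-0.01  0.03 -0.01] g0.150 58.9
t12.0 tcp [-14.  -72.   15.8] F [ 0.1 -0.1 -2.7] T [ 0.01 -0.02 -0.04] g0.144 58.9
t12.3 tcp [-14.  -72.   15.2] F [-0.3  0.9 -3.4] T [ 0.02 -0.05  0.03] g0.146 58.9
t12.7 tcp [-14.  -72.   14.5] F [-0.3  0.4 -3.2] T [-0.03  0.02  0.1 ] g0.146 58.9
t13.0 tcp [-14.  -72.   13.8] F [ 0.4  0.4 -4.1] T [-0.03 -0.02  0.01] g0.144 58.9
t13.3 tcp [-14.  -72.   13.1] F [-0.1  0.5 -4.7] T [ 0.01 -0.01 -0.05] g0.147 58.9
t13.7 tcp [-14.  -72.   12.4] F [-0.1  0.2 -3.2] T [0.03 0.02 0.02] g0.144 58.9
t14.0 tcp [-14.  -72.   11.7] F [-0.6  0.9 -5. ] T [ 0.01 -0.01 -0.04] g0.146 59.0
t14.3 tcp [-14.  -72.   11.6] F [-1.8  0.8  5.8] T [-0.01  0.35  0.01] g0.146 59.9
t14.6 tcp [-13.7 -72.   11.6] F [-3.8 -0.1  5.5] T [-0.06  0.57 -0.  ] g0.145 60.0
t14.9 tcp [-13.6 -72.   11.6] F [-5.3 -0.4  6.6] T [-0.14  0.82 -0.02] g0.144 60.4
t15.2 tcp [-13.6 -72.   11.6] F [-5.4  0.5  8.6] T [-0.2   1.09 -0.02] g0.144 60.5
t15.5 tcp [-13.6 -72.   11.7] F [-7.5 -1.4  9.2] T [-0.33  1.3  -0.04] g0.146 60.7
t15.8 tcp [-13.5 -72.   11.7] F [-9.4 -0.8 10.5] T [-0.36  1.52  0.01] g0.147 60.9
t16.1 tcp [-13.5 -72.   11.7] F [-10.1  -1.4  11.9] T [-0.42  1.77  0.01] g0.144 61.1
t16.4 tcp [-13.5 -72.   11.7] F [-10.6  -1.4  12.3] T [-0.53  1.96 -0.02] g0.147 61.2
t16.7 tcp [-12.  -71.9  11.7] F [-10.2  -1.6  12.1] T [-0.41  1.82 -0.05] g0.148 61.0
t17.0 tcp [-12.  -71.9  11.7] F [-11.7  -1.5  14.1] T [-0.51  2.06  0.03] g0.142 61.3
t17.3 tcp [-11.9 -71.9  11.7] F [-12.9  -1.2  14.9] T [-0.59  2.23 -0.04] g0.142 61.4
```

Run:
```python
from h import *
x,y,z=-14+.8*10,-72,11.5
for z in (12,12.5,13):
    manip.line_to(cw(x,y,z),25);manip.dwell(.1);f,_=st()
    if f[2]<3: break
while x<4:
    x+=0.8;manip.line_to(cw(x,y,z),25);manip.dwell(.05);f,_=st()
    if f[0]<-12: break
c=snap('wrist','w2')
i=c['image'];cv2.imwrite('pics/w2.png',i)
```

```text
t17.7 tcp [ -7.7 -71.9  11.7] F [-7.1 -0.4  5.1] T [-0.23  0.94 -0.01] g0.146 60.2
t18.0 tcp [ -7.7 -72.   11.7] F [-5.1 -1.3  2.6] T [-0.28  0.87 -0.06] g0.146 59.7
t18.3 tcp [ -7.7 -71.9  11.7] F [-6.8 -0.7  3.1] T [-0.38  1.18 -0.06] g0.145 60.1
t18.6 tcp [ -7.6 -71.9  11.7] F [-7.9 -0.9  4.4] T [-0.47  1.39  0.01] g0.146 60.2
t18.9 tcp [ -7.7 -71.9  11.7] F [-8.7 -1.2  6.1] T [-0.48  1.54 -0.08] g0.145 60.4
t19.2 tcp [ -7.7 -71.9  11.7] F [-11.9  -2.1   7.6] T [-0.56  1.8  -0.03] g0.148 60.6
t19.5 tcp [ -7.6 -71.9  11.7] F [-13.7  -1.1   8.4] T [-0.66  2.05  0.01] g0.150 60.8
```

View pics/w2.png

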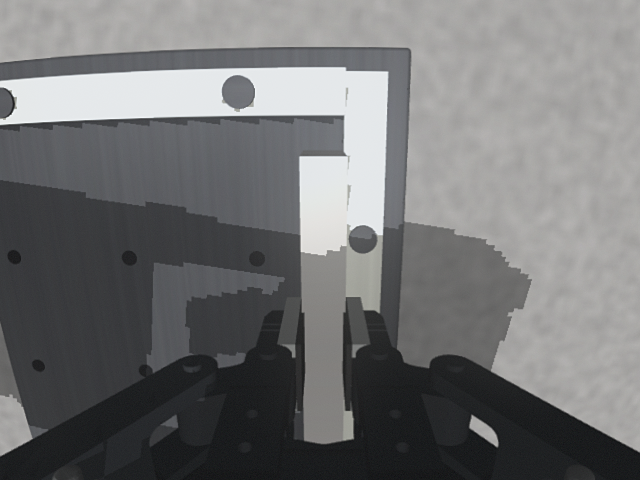

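The parallel is flush on the fence, with its right edge at column 347 along the fence face and its far end at row 155, just short of the end stop at row 120. Releasing it now, then I'll look at the block.

Run:
```python
from h import *
manip.line_to(cw(-7.4,-72,11.7),25);manip.dwell(.1);st()
manip.move_gripper(0.5);st()
manip.line_to(cw(-7.4,-72,120),120);st()
c=snap('wrist','w3')
look([482,-360,48],0.15+np.pi/2,150,'wb');st()
a=cv2.imread('pics/w3.png');b=cv2.imread('pics/wb.png')
o=np.hstack([a[:,200:500],b[:,120:520]]);cv2.imwrite('pics/c3.png',o)
```

```text
t20.1 tcp [ -7.8 -71.9  11.6] F [-5.2 -0.3  4.4] T [-0.17  0.96  0.01] g0.146 60.2
t20.4 tcp [ -6.5 -72.1  11.7] F [0.  0.3 0.3] T [-0.02  0.   -0.03] g0.499 0.0
t21.5 tcp [ -8.  -71.9 119.2] F [-0.3 -0.4  0.2] T [ 0.01 -0.03 -0.01] g0.499 0.0
t23.6 tcp [-170.6 -434.   139.9] F [-0.6  0.2  0.4] T [ 0.03  0.03 -0.  ] g0.502 0.0
```

View pics/c3.png

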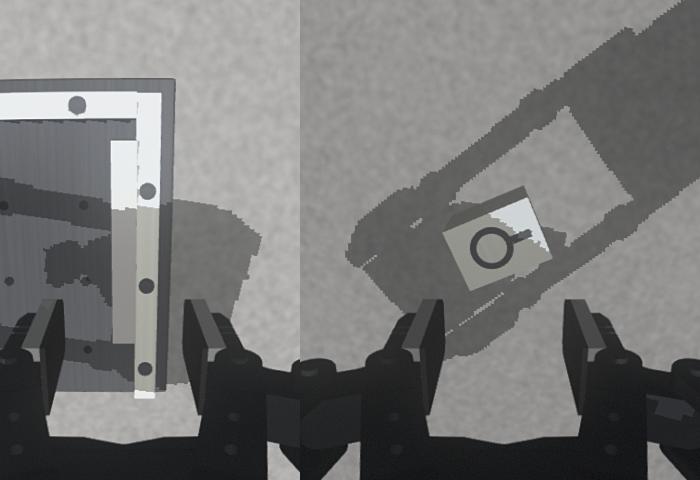

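The left part of this picture shows the parallel released and still flush on the fence. On the right, the block's top corners are at full-image pixels (262,233), (348,199), (372,258) and (288,292).

Run:
```python
from h import *
c=load('wb');p=px2w(c,[(262,233),(348,199),(372,258),(288,292)],48)[:,:2];print(p.round(1),p.mean(0).round(1))
d=(p[1]+p[2]-p[0]-p[3])/2;e=(p[0]+p[1]-p[2]-p[3])/2
print(np.linalg.norm(d),np.linalg.norm(e),np.arctan2(d[1],d[0]),np.arctan2(e[1],e[0])-np.pi/2)
i=c['image'][170:310,240:400];cv2.imwrite('pics/blk.png',cv2.resize(i,None,fx=4,fy=4,interpolation=cv2.INTER_CUBIC))
for k in (0,np.pi):
  yaw=np.arctan2(d[1],d[0])+k
  print(yaw,manip.ik([*map(float,p.mean(0)),60.],down(yaw)),manip.ik(cw(-34,-27,60),down(A+np.pi/2+k)))
```

```text
[[ 482.  -397. ]
 [ 454.5 -350.1]
 [ 487.6 -330. ]
 [ 516.9 -377.1]] [ 485.2 -363.5]
54.88687955960157 39.45241473488722 2.1146916566038616 -4.180342557193804
2.1146916566038616 None [-1.21176961e-02  3.88842514e-01  1.77359746e+00 -4.44089210e-16
  9.79152682e-01 -1.73451402e+00]
5.256284310193655 [-7.57733225e-01  4.59387444e-01  1.67714722e+00 -4.44089210e-16
  1.00505799e+00  2.69167772e-01] [-1.21176961e-02  3.88842514e-01  1.77359746e+00 -4.44089210e-16
  9.79152682e-01  1.40707863e+00]
```

View pics/blk.png

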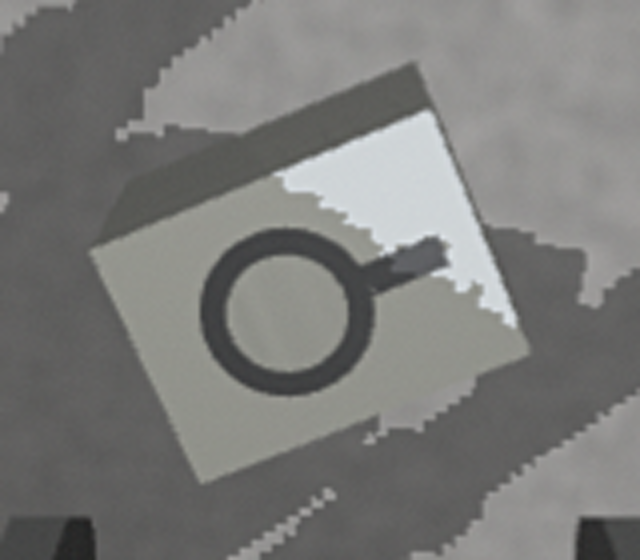

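Run:
```python
from h import *
c=load('wb');p=px2w(c,[(262.4,231.9),(347.6,196.9),(372.1,257.1),(290.4,290.6)],48)[:,:2]
d=(p[1]+p[2]-p[0]-p[3])/2;e=(p[0]+p[1]-p[2]-p[3])/2
y1=np.arctan2(d[1],d[0])-np.pi;y2=np.arctan2(e[1],e[0])+np.pi/2;y2=(y2-y1+np.pi/2)%np.pi-np.pi/2+y1
print(np.linalg.norm(d),np.linalg.norm(e),y1,y2,p.mean(0))
yaw=(y1*1.5+y2)/2.5;x,y=map(float,p.mean(0));q=down(yaw)
manip.move_gripper(1.0)
manip.reach([x,y,110],q);st();manip.line_to([x,y,22],80);manip.dwell(.2);st()
manip.move_gripper(0,100);st()
manip.line_to([x,y,170],120);st()
manip.reach(cw(-48,-42,150),down(A-np.pi/2));manip.dwell(.2);st()
snap('wrist','w5');snap('side','s5')
a=cv2.imread('pics/w5.png')[:, 120:520];b=cv2.imread('pics/s5.png')[100:400,200:500];b=cv2.resize(b,(400,400));
o=np.zeros((480,800,3),np.uint8);o[:,:400]=a;o[:400,400:]=b;cv2.imwrite('pics/c5.png',o)
```

```text
54.01824797891338 39.92758855594025 -1.0182554931091268 -1.0229039066955479 [ 484.32457045 -363.29153799]
t26.4 tcp [-168.6 -437.4  100.1] F [-0.4  0.  -0.5] T [-0.01 -0.02 -0.  ] g0.998 0.0
t27.9 tcp [-168.3 -437.6   12.5] F [-0.6 -0.3  0.2] T [-0.03 -0.01 -0.03] g1.001 0.0
t28.3 tcp [-168.2 -437.8   12.7] F [0.9 0.3 4.8] T [ 0.17  0.1  -0.01] g0.614 106.7
t29.7 tcp [-169.  -436.9  159. ] F [-0.3  0.1 -1.7] T [ 0.02  0.05 -0.02] g0.604 105.6
t31.4 tcp [-47.9 -42.9 150. ] F [-0.2 -0.  -3.1] T [ 0.04 -0.04 -0.04] g0.609 105.6
```

View pics/c5.png

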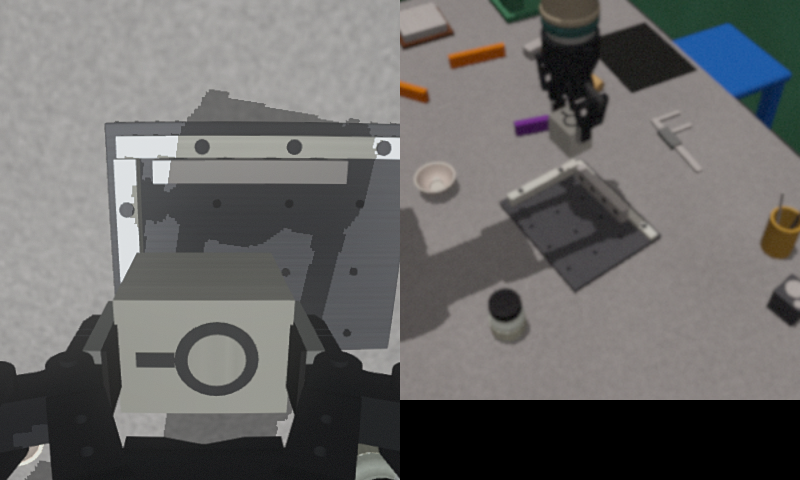

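The block is held square between the fingers, with its ring mark up. The parallel is still flush on the fence. Lowering and pressing.

```bash
cat > press.py <<'E'
from h import *
x,y,z=-44.,-38.,26.
manip.line_to(cw(x,y,26),120);manip.dwell(.1);st()
while z>20:
    z-=0.8;manip.line_to(cw(x,y,z),25);manip.dwell(.05);f,_=st()
    if f[2]>1: break
z+=0.5
def go(ax,lim,maxn):
    global x,y,z
    for k in range(maxn):
        if ax==0:x+=1.2
        else:y+=1.2
        manip.line_to(cw(x,y,z),30);manip.dwell(.04);f,d=st()
        if f[2]>6: z+=0.4
        if f[2]<-1: z-=0.4
        if f[ax]<-lim: break
print('X');go(0,7,14);print('Y');go(1,14,18)
print(x,y,z)
E
python3 press.py
```

```text
t32.8 tcp [-43.3 -38.1  26.9] F [ 0.8  0.  -2.8] T [ 0.   -0.04  0.07] g0.611 105.6
t33.1 tcp [-44.  -38.   25.4] F [ 0.2 -0.1 -2.3] T [0.01 0.01 0.02] g0.607 105.6
t33.4 tcp [-44.  -38.   24.3] F [ 0.3  0.1 -2.4] T [ 0.02 -0.01 -0.03] g0.613 105.6
t33.7 tcp [-44.  -38.   23.5] F [ 0.2  0.  -1.2] T [ 0.06  0.02 -0.01] g0.611 105.6
t34.0 tcp [-44.1 -38.   22.8] F [ 0.4 -0.4 -2.5] T [0.07 0.04 0.01] g0.610 105.8
t34.3 tcp [-44.  -38.   22.7] F [-2.8  0.5  5.9] T [0.09 0.35 0.04] g0.610 106.6
X
t34.6 tcp [-42.9 -38.   22.7] F [-2.  -0.5  4.1] T [0.01 0.38 0.01] g0.611 106.3
t34.9 tcp [-42.8 -38.   22.7] F [-4.6 -0.5  6.7] T [-0.16  0.72 -0.  ] g0.609 106.9
t35.1 tcp [-40.3 -38.   22.7] F [-1.5 -0.1  1.6] T [-0.04  0.26 -0.02] g0.609 106.1
t35.4 tcp [-39.7 -38.   22.7] F [-3.8 -1.   3. ] T [-0.16  0.6  -0.03] g0.610 106.5
t35.7 tcp [-36.9 -38.   22.7] F [-0.1  0.6 -2. ] T [0.02 0.03 0.01] g0.609 105.9
t36.0 tcp [-36.9 -38.   22.7] F [-2.6  0.1  3.9] T [-0.04  0.45  0.01] g0.613 106.6
t36.3 tcp [-36.8 -38.   22.7] F [-4.1 -0.6  5.6] T [-0.21  0.83  0.03] g0.608 106.7
t36.6 tcp [-36.5 -38.
[... 517 characters left out ...]
.  -3.8  2.4] T [-0.5  -0.12 -0.02] g0.609 106.2
t38.6 tcp [-34.1 -29.7  22.7] F [ 0.4 -3.6  4.1] T [-0.63 -0.14  0.02] g0.608 106.3
t38.9 tcp [-34.1 -28.5  22.7] F [ 0.9 -4.6  5.4] T [-0.71 -0.15  0.04] g0.615 106.5
t39.2 tcp [-34.2 -27.4  22.7] F [ 0.3 -4.5  5.1] T [-0.71 -0.18 -0.01] g0.609 106.6
t39.5 tcp [-34.1 -27.   22.8] F [ 0.2 -5.8  4.9] T [-1.11 -0.15  0.03] g0.610 106.6
t39.8 tcp [-34.1 -26.9  22.8] F [-0.1 -9.8  4.4] T [-1.65 -0.14  0.05] g0.611 106.6
t40.1 tcp [-34.1 -26.8  22.8] F [ -1.1 -13.    5.3] T [-2.2  -0.24  0.02] g0.615 106.7
t40.4 tcp [-34.  -26.8  22.9] F [ -1.8 -17.6   4.9] T [-2.82 -0.24 -0.  ] g0.607 106.7
-34.39999999999998 -22.399999999999995 22.499999999999996
```

Run:
```python
from h import *
x,y,z=-34.4,-22.4,22.5
for k in range(14):
    x+=1.2;y+=.15;manip.line_to(cw(x,y,z),30);manip.dwell(.04);f,d=st()
    if f[2]>9: z-=-.5
    if f[0]<-22: break
manip.dwell(.4);st();print(x,y,z)
c=snap('wrist','w6');snap('top','t6')
```

```text
t40.7 tcp [-34.  -26.8  22.9] F [ -3.6 -17.4   7.6] T [-3.01 -0.01  0.02] g0.613 107.2
t41.0 tcp [-34.  -26.8  22.9] F [ -5.8 -18.6   8.6] T [-3.09  0.29 -0.05] g0.615 107.4
t41.3 tcp [-34.  -26.8  22.8] F [ -8.  -18.6  11.6] T [-3.31  0.57 -0.1 ] g0.611 107.6
t41.6 tcp [-33.9 -26.7  22.9] F [ -8.5 -19.8  10.3] T [-3.55  0.74 -0.18] g0.612 107.0
t41.9 tcp [-33.9 -26.7  23. ] F [ -9.7 -19.5   8.5] T [-3.75  0.9  -0.07] g0.613 106.9
t42.1 tcp [-33.8 -26.7  23. ] F [-11.5 -20.9  11.4] T [-3.89  1.22 -0.18] g0.615 107.5
t42.4 tcp [-33.7 -26.7  23.1] F [-13.4 -21.1   9.9] T [-4.09  1.36 -0.13] g0.614 107.0
t42.7 tcp [-33.7 -26.7  23.1] F [-13.8 -22.5   9.3] T [-4.26  1.56 -0.23] g0.615 107.0
t43.0 tcp [-33.6 -26.7  23.2] F [-16.4 -23.2   8. ] T [-4.5   1.77 -0.23] g0.616 106.9
t43.3 tcp [-33.6 -26.7  23.2] F [-18.1 -23.1   9.3] T [-4.64  2.06 -0.24] g0.613 107.5
t43.6 tcp [-33.5 -26.7  23.3] F [-19.3 -23.4   9.5] T [-4.82  2.27 -0.33] g0.606 107.0
t43.9 tcp [-33.4 -26.7  23.3] F [-19.1 -23.7   9.1] T [-4.98  2.48 -0.36] g0.609 106.9
t44.2 tcp [-33.3 -26.7  23.4] F [-21.3 -24.5   8.1] T [-5.24  2.65 -0.33] g0.611 106.9
t44.5 tcp [-33.3 -26.6  23.5] F [-23.9 -25.4   9.4] T [-5.32  2.99 -0.37] g0.608 107.5
t44.9 tcp [-33.3 -26.6  23.4] F [-23.1 -25.7   9.5] T [-5.31  2.97 -0.34] g0.608 107.5
-17.600000000000005 -20.30000000000002 27.0
```

View pics/w6.png

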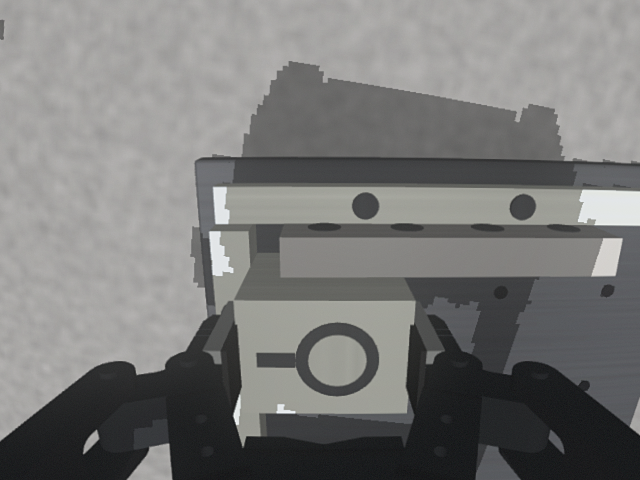

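Run:
```python
from h import *
s=manip.sense();Rm=rot(s['orientation']);print('toolz in fixture',Rm[:,2]@EX,Rm[:,2]@EY,'tool y yaw-A',np.arctan2(Rm[1,1],Rm[0,1])+np.pi/2-A)
for n in('w6','w5'):
    c=load(n)
    # line positions: rows at col u -> x in corner frame
    def X(uv,z): 
        d=px2w(c,[uv],z)[0]-C0; return round(float(d@EX),1),round(float(d@EY),1)
    if n=='w6':
        print('par near top edge',X((340,277),38),'par far top edge',X((340,237),38),'fence inner top',X((340,224),18),'par end',X((280,250),38))
        print('block far top edge',X((325,300),58),'block near top',X((325,413),58),'L',X((238,340),58),'R',X((410,340),58),'stop inner top',X((250,235),28))
```

```text
toolz in fixture -0.03244604950155769 -0.010760530650640742 tool y yaw-A 0.005364318903395782
par near top edge (-14.1, -32.2) par far top edge (0.3, -32.0) fence inner top (-0.7, -32.9) par end (-4.3, -11.9)
block far top edge (-13.3, -26.8) block near top (-54.9, -27.0) L (-27.0, 0.1) R (-27.1, -53.3) stop inner top (-2.1, -0.4)
```

Run:
```python
import cv2
i=cv2.imread('pics/w6.png');cv2.imwrite('pics/z6.png',cv2.resize(i[215:435,195:435],None,fx=2.7,fy=2.7,interpolation=cv2.INTER_CUBIC))
```

```text
(no output)
```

View pics/z6.png

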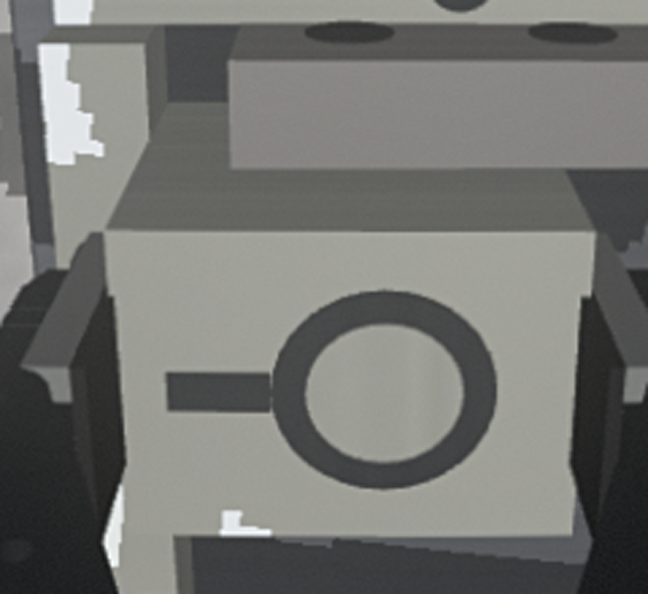

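The zoom shows the block's far top edge about 0.8 mm over the parallel's face. That matches the tool tilting 0.03 rad under the push. I'll counter-tilt the command and ease the x push slightly.

Run:
```python
from h import *
def tilt():
    Rm=rot(manip.sense()['orientation']);return Rm[:,2]@EX,Rm[:,2]@EY
def att(tx,ty):
    # add tx to tool z along EX, ty along EY
    q=(R.from_rotvec(-tx*EY+ty*EX)*R.from_matrix(rot(down(A-np.pi/2)))).as_quat();return [float(v) for v in (q[3],q[0],q[1],q[2])]
x,y,z=-17.6,-20.3,27.0
for tx,ty,x,z in((.01,.003,-18.5,26.5),(.02,.006,-19.5,26),(.03,.01,-20.5,25.5)):
    manip.line_to(cw(x,y,z),20,att(tx,ty));manip.dwell(.2);st();print(np.round(tilt(),4))
manip.dwell(.5);st()
c=snap('wrist','w7')
g=lambda uv,zz:np.round([(px2w(c,[uv],zz)[0]-C0)@EX],1)
# row profile across face/top edges
im=cv2.cvtColor(c['image'],cv2.COLOR_BGR2GRAY).astype(float)[:,318:334].mean(1)
d=np.diff(im);r=[k for k in range(215,440) if abs(d[k])>10];print(r,d[r].round())
```

```text
t45.4 tcp [-33.2 -26.7  23.4] F [-22.1 -24.9   7.9] T [-5.5   2.98 -0.5 ] g0.613 107.1
[-0.0207 -0.0077]
t45.9 tcp [-33.4 -26.7  23.1] F [-20.5 -27.    9.8] T [-5.33  2.97 -0.47] g0.608 107.4
[-0.009  -0.0045]
t46.3 tcp [-33.6 -26.8  22.8] F [-19.4 -26.    9.6] T [-5.37  2.81 -0.43] g0.609 107.5
[ 0.0028 -0.0006]
t46.8 tcp [-33.6 -26.8  22.8] F [-19.3 -27.8   9.7] T [-5.33  2.87 -0.48] g0.612 107.5
[222, 223, 230, 236, 276, 299, 300, 321, 322, 323, 324, 334, 335, 336, 337, 381, 382, 383, 384, 385, 392, 393, 394, 395, 412, 413, 436, 437] [-62. -40.  17.  45. -25.  45.  16. -12. -27. -19. -18.  13.  20.  14.
  11. -10. -11. -14. -21. -14.  11.  20.  25.  30. -14. -46. -13. -14.]
```

Run:
```python
from h import *
q=(R.from_rotvec(-.029*EY+.01*EX)*R.from_matrix(rot(down(A-np.pi/2)))).as_quat();q=[float(v) for v in (q[3],q[0],q[1],q[2])]
manip.line_to(cw(-20,-22.3,25.5),20,q);manip.dwell(1);st()
Rm=rot(manip.sense()['orientation']);print(Rm[:,2]@EX,Rm[:,2]@EY)
print(manip.close_job());st()
```

```text
t48.1 tcp [-33.7 -26.8  22.8] F [-20.2 -22.   11.2] T [-4.66  2.92 -0.46] g0.612 107.7
0.000940822711924438 0.0024873169768553096
the job is handed in; nothing more can be done
None
the job is handed in; nothing more can be done
```

I handed the job in at about 48 s with the parallel flush on the long fence and released. The block is still gripped, flat on the plate and pressed into the corner with about 20 N along x and 22 N along y; no verdict came back.

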